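Slide the spacer along the rail into the fixture's corner pocket

TASK

Load the brass spacer into the inspection fixture by fingertip, without ever picking it up or tipping it: first push it, about where it lies, flat against the long rail, then slide it along, keeping it against the rail, into the corner pocket until it is fully home against both the rail and the end stop. Leave it lying there and leave every other part where it stands.

Things in the scene. Friction and masses are not known exactly. Their poses are not given: they have to be found in the camera images.
- fixture: Inspection fixture, fixed on the bench: dark steel plate 170 (its x) by 280 (its y) mm with a grid of small holes. Origin at bench height under the plate's centre, z up; the plate's top is 24 mm above it. Bright steel rail, end stop and guide, each 18 mm high, are screwed on top and enclose a corner pocket 35 mm wide, open to fixture -y.
- rail_face (a point): Middle of the rail's working face at plate height (fixture x 50, y 0, z 24 mm); axes as the fixture's. The face looks to -x; the rail is 18 mm thick and runs straight along y, 125 mm each way from here.
- corner (a point): The pocket's corner at plate height, where the rail's face meets the end stop's face (fixture x 50, y 100, z 24 mm); axes as the fixture's. The stop is a block across the +y end of the rail and its face looks to -y.
- guide_mouth (a point): Foremost point of the short guide block's rounded nose at plate height (fixture x 6, y 76, z 24 mm); axes as the fixture's. The guide, 18 mm thick, runs from here along +y to y 122, past the stop's face, parallel to the rail; its straight inner face, from y 85 on, is 35 mm in front of the rail's face.
- seat (a point): Where the spacer's origin lies when it is fully home in the corner pocket (fixture x 34, y 75, z 24 mm, on the plate's top). Axes as the fixture's: x towards the rail, y along the rail towards the end stop, z up.
- spacer: Brass spacer block, two dark holes in its top, 32 (its x) by 50 (its y) by 18 mm high (as high as the rail), about 0.23 kg, loose and flat on the fixture plate in front of the open (-y) end of the rail, up to 0.5 rad askew; slides with ordinary dry friction. Origin: centre of its underside, z up. Seated, its axes run as the fixture's.
- cone_a: Bystander, leave alone: turned steel cone point, upright, 28 mm dia, 34 mm high; origin at the centre of its underside.
- cone_b: Bystander, leave alone: steel cone point, 28 mm dia, 34 mm high; origin at the centre of its underside.
- cone_c: Bystander, leave alone: steel cone point, 28 mm dia, 34 mm high, standing on the fixture plate towards its front edge; origin at the centre of its underside.
- collar: Bystander, leave alone: dark steel collar, 30 mm outer dia, 18 mm high, on the fixture plate near its front edge; origin at the centre of its underside.
- bush_tall: Bystander, leave alone: steel bush, 46 mm outer dia, 62 mm high, upright; origin at the centre of its underside.
- bush_short: Bystander, leave alone: steel bush, 46 mm outer dia, 32 mm high, upright; origin at the centre of its underside.
- ring_gauge: Bystander, leave alone: dark flat ring gauge, 60 mm outer dia, 16 mm high; origin at the centre of its underside.
There are look-alikes about, which are no part of the job. Several things have the shape of the spacer; the one meant has the colours described above.

How it is judged:
By the outcome, as a careful person would: the job done as asked, in the order asked, and still so for the second after the job is handed in, with the robot touching nothing.
It also fails if it takes over 58 s, if anything falls off the work surface, if the arm or the gripper's body presses on something with over 40 N, if the wrist force passes 120 N, or if a joint passes its speed limit or range.

ROBOT

A 6-joint arm with a two-finger parallel gripper is mounted at the origin on the work surface. World frame = base frame: x ahead of the robot, y to its left, z up, the work surface at z = 0. Lengths are in mm, angles in rad, forces in N, time in s.
With the tool pointing down it reaches from about 325 to 900 mm from the base axis. Payload 3.5 kg.
Tool frame: the origin (TCP) lies at the very end of the fingers, on their centre line; the grasp point (between the pads) lies grasp_offset behind it (grasp_offset is the distance from the TCP to the grasp point, in mm); z points along the fingers, y is the line along which they close (so a half turn about z gives the same grasp; the last joint's range is limited). The gripper opens to 85 mm and grips with 20 to 120 N. Pads are 22 mm wide; open, the fingers measure 114 mm over their backs; the gripper's body (76 mm by 85 mm) begins 54 mm behind the grasp point. The pads swing forward as they close: fully open they stand 13 mm farther back than shut.
Start: joints at [-1.279, 0.276, -0.026, 1.268, 0, 1.467], TCP at [240.378, -576.923, 231.313] pointing down, gripper open.
Joint ranges: [-3.12, 3.12], [-0.85, 1.88], [-1.08, 1.24], [-1.95, 2.15], [-1.57, 1.53], [-3.14, 3.14]. Speed limits (rad/s): [2.57, 2.57, 3.14, 3.14, 3.14, 3.14].

INTERFACE

Orientations are given as [roll, pitch, yaw] about the fixed x, y, z axes, in that order (R = Rz(yaw) Ry(pitch) Rx(roll)).
In Python, from cell import state, grab_frame, job_done, outline_of, grasp_offset gives the robot as it stands. The module is installed in compiled form; this text tells all that it offers.
- The arm moves only by the tool move_arm, never from a script. Its arguments are lists of equal length, an entry for each row: "xyz": the shift along the tool's x, y, z normalised to -1 to 1, where 1 is 400 mm, a list of three; "turn": the turn, a rotation vector about the tool's x, y, z normalised to -1 to 1, where 1 is 360 degrees, a list of three; "hand": the closure, from 0 (fully open) to 1 (shut). In form: {"xyz": [[x, y, z], ...], "turn": [[ax, ay, az], ...], "hand": [hand, ...]}. A call has 1 to 10 rows; each row shifts and turns the commanded pose from where the row before left it, along the tool's axes as they then stand; what a row does not reach is not made up. A row lasts 1/12 s, in which the tool goes at most 41.7 mm and 7.16 degrees, less where a joint would pass 70% of its speed; a pose out of reach is approached as far as the arm can. A call with a number of a shift or a turn outside -1 to 1 is refused whole. A call with a gripper value outside its range is refused whole. The fingers move at their own pace and stop on an object; the grip force is fixed at half the most. Time passes only in rows, so rows that do not move let the fingers close. It gives the time, the measured TCP pose, the force, the opening and the grip force at its end, in the units of the state.
- state(): the state, without advancing time (a new reading comes with each control period).
- grab_frame(name): name is "side" or "top"; returns a dict with "color" (384x512x3 uint8, blue, green, red), "fx", "fy", "cx", "cy" (pixels), "D" ([k1, k2, p1, p2, k3] as OpenCV has them; the pictures are not rectified), "R" (3x3) and "t" (3): a world point X has camera coordinates R X + t. Camera axes: x right, y down, z forward; pixel columns grow to the right and rows downward; lengths in mm; the calibration is good to about 2 mm. A picture is of the moment at which its call begins. There is no depth.
- job_done(): hands the job in; it is judged then, once.
Trained networks look in a picture, given as the dict that the camera call returned (one of the last four; its "shot" number tells which), for a name from the list of things; names that differ only in an ending like _2 or _b are one class to them, and where a whole thing is asked for, a point or a joint stands for the part that bears it (a point fixed in the world has none). Each returns a list of dicts, best first, with "conf" (0 to 1); they miss things now and then, are a little off and sometimes report something else, mostly with a low value. They report only what shows in the picture. A call takes as long as a camera call. They do not tell look-alikes from the thing itself.
- outline_of(picture, query): "mask" (384x512 bool, what is visible of it) and "rect" ([left, top, right, bottom] in pixels, round what is visible of it).
The state is a dict: "time": time; "joint_positions": joint angles; "qvel": joint speeds; "joint_torque": joint torques, N m; "tcp_pos": TCP position; "eef_rot": TCP orientation; "wrist_force": force on the tool from outside, world axes, zero at the start; "moment": the same for the moment, N m; "opening": finger opening in mm; "grasp_force": force on a finger pad.
Only numpy, scipy, OpenCV 4.12 (cv2) and the standard library are available. Lean on these libraries where they do the work, as an engineer would, in place of code of your own. Each camera call takes 0.05 s, during which the arm holds its last target. There are 200 camera calls.

## Working session

There is one attempt and no reset: what is moved stays moved. The work goes in short steps, Python scripts to look and compute and a tool call to move; the robot and the scene stay as the last step left them, time stands still between calls to the robot, and variables do not carry over. Pictures are saved under pics/ and viewed, at most 10 in all, crops included, and the job is handed in when it is done.

Besides the shell and the picture viewer there is one more tool, called as name(argument=value, ...), one argument or row to a line, values as JSON. move_arm: Moves the arm, as the interface text tells. Its arguments: {"type":"object","properties":{"xyz":{"type":"array"},"turn":{"type":"array"},"hand":{"type":"array"}},"required":["xyz","turn","hand"]}

```bash
mkdir -p pics
python3 - <<'E'
from cell import *
import cv2,json
s=state(); print({k:s[k] for k in s}, grasp_offset if not callable(grasp_offset) else grasp_offset())
for n in("top","side"):
    f=grab_frame(n); cv2.imwrite(f"pics/{n}0.png",cv2.resize(f["color"],(800,600)))
    print(n,f["fx"],f["fy"],f["cx"],f["cy"],f["D"],f["R"],f["t"])
    for q in("spacer","fixture","collar","cone_c"):
        print(q,[(round(d["conf"],2),d["rect"]) for d in outline_of(f,q)])
E
```

```text
{'time': 0.0, 'joint_positions': array([-1.27940383e+00,  2.77152251e-01, -2.79329799e-02,  1.26801531e+00,
       -1.05905392e-05,  1.46737676e+00]), 'qvel': array([-0.00042603,  0.0005789 , -0.00128758, -0.0019064 , -0.00070008,
        0.00019534]), 'joint_torque': array([-5.17798835e-04, -4.45507336e+01,  2.95200688e+01,  1.64587959e-02,
       -1.51249683e-04,  1.26015183e-05]), 'tcp_pos': array([ 240.13935174, -576.14756325,  230.12322865]), 'eef_rot': array([-3.13929966e+00, -2.27342191e-04,  3.94811821e-01]), 'wrist_force': array([-0.00805199,  0.61765602, -0.82155643]), 'moment': array([-0.01788783,  0.01078732,  0.00198046]), 'grasp_force': 0.0, 'opening': 85.38464288273613} 18.700000000000003
top 401.87633585207305 401.87633585207305 256.0646526771444 192.3904336837095 [-0.04625987  0.          0.          0.          0.        ] [[-0.01512126 -0.99961948  0.0230702 ]
 [-0.98160703  0.01044932 -0.19062649]
 [ 0.19031288 -0.02552839 -0.98139152]] [184.005474   515.12513123 775.22506162]
spacer [(0.94, [302.3, 151.2, 327.7, 174.8]), (0.77, [384.8, 153.3, 407.6, 180.3]), (0.6
[... 224 characters left out ...]
182.4, 276.2, 196.8]), (0.43, [159.3, 242.3, 172.8, 252.7])]
side 403.5881404033813 403.5881404033813 252.83210951000572 198.51846361626934 [-0.01799052  0.          0.          0.          0.        ] [[ 0.97751138 -0.21034431  0.01505933]
 [-0.15916675 -0.78275249 -0.60163484]
 [ 0.13833819  0.58570796 -0.79862929]] [-451.98001865  247.68182408  667.87993631]
spacer [(0.86, [213.7, 251.0, 236.6, 281.0]), (0.74, [297.9, 236.2, 324.0, 267.7]), (0.63, [327.5, 335.1, 360.9, 367.8])]
fixture [(0.62, [254.1, 174.9, 364.4, 313.3])]
collar [(0.74, [261.2, 184.1, 274.6, 196.5])]
cone_c [(0.77, [259.8, 200.9, 272.3, 218.4]), (0.51, [194.0, 143.6, 204.4, 159.3]), (0.43, [236.3, 133.9, 254.9, 149.0])]
```

View pics/top0.png

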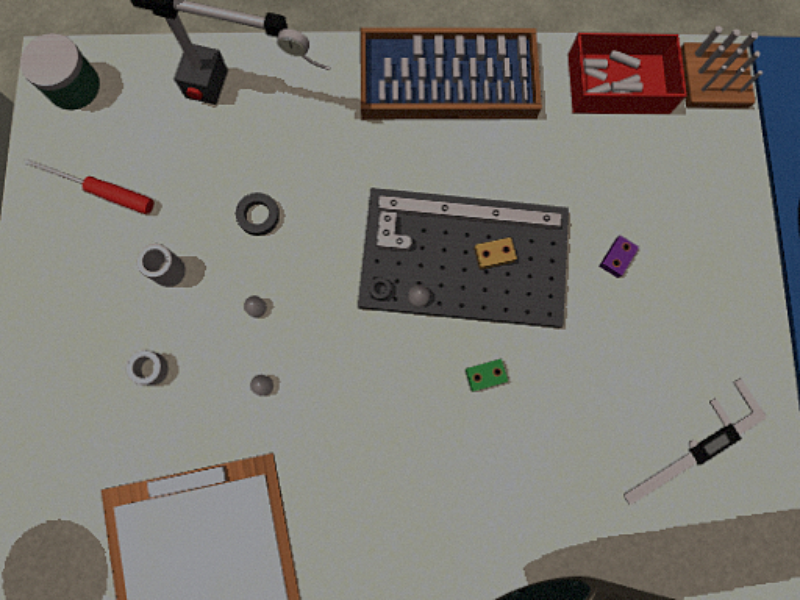

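View pics/side0.png

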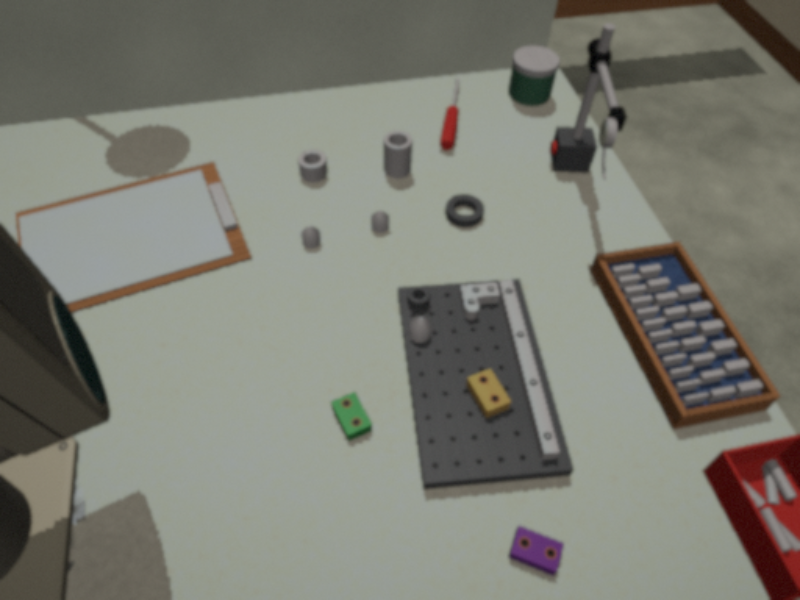

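The top view shows three spacer-shaped blocks: brass/orange at (496,252), purple at (620,257) and green at (487,375). I choose the brass one, which lies on the plate below the rail. The corner pocket is at about (385,235), with the collar at (381,288) and cone_c at (419,295). The side view agrees: brass at (489,392), green at (351,415), purple at (537,550).

```bash
cat > h.py <<'E'
import numpy as np, cv2
from scipy.optimize import minimize
from cell import *
S=4
def proj(f,P):
    P=np.asarray(P,float).reshape(-1,3)
    K=np.array([[f["fx"],0,f["cx"]],[0,f["fy"],f["cy"]],[0,0,1]])
    return cv2.projectPoints(P,cv2.Rodrigues(np.array(f["R"]))[0],np.array(f["t"],float),K,np.array(f["D"],float))[0].reshape(-1,2)
def box(p,b):  # p=x,y,yaw ; b=x0,x1,y0,y1,z0,z1
    c,s=np.cos(p[2]),np.sin(p[2])
    return [(p[0]+c*x-s*y,p[1]+s*x+c*y,z) for x in b[:2] for y in b[2:4] for z in b[4:]]
def render(f,p,boxes):
    im=np.zeros((384*S,512*S),np.uint8)
    for b in boxes:
        h=cv2.convexHull(((proj(f,box(p,b))+.5)*S-.5).astype(np.float32))
        cv2.fillConvexPoly(im,np.round(h*16).astype(np.int32),255,shift=4)
    return cv2.resize(im,(512,384),interpolation=cv2.INTER_AREA)/255.
def fit(fs,masks,boxes,p0):
    cost=lambda p:sum(np.abs(render(f,p,boxes)-m).sum() for f,m in zip(fs,masks))
    r=None
    for k in range(2):
        p0=np.array(p0); r=minimize(cost,p0,method="Nelder-Mead",options=dict(initial_simplex=[p0,p0+[6,0,0],p0+[0,6,0],p0+[0,0,.1]],xatol=.02,fatol=.1)); p0=r.x
    return r.x,r.fun
FIX=[(-85,85,-140,140,0,24),(50,68,-125,125,24,42)]
SP=[(-16,16,-25,25,24,42)]
def brass(f):
    h=cv2.cvtColor(f["color"],cv2.COLOR_BGR2HSV)
    m=cv2.inRange(h,(10,90,90),(30,255,255))
    m=cv2.morphologyEx(m,cv2.MORPH_CLOSE,np.ones((5,5)))
    return m
def comp(m,near):  # component nearest pixel, hull filled
    n,l,st,c=cv2.connectedComponentsWithStats(m.astype(np.uint8))
    i=1+min(range(n-1),key=lambda i:np.hypot(*(c[i+1]-near)) if st[i+1][4]>80 else 1e9)
    o=(l==i).astype(np.uint8); h=cv2.convexHull(np.argwhere(o)[:,::-1].astype(np.int32))
    cv2.fillConvexPoly(o,h,1); return o.astype(float)
def tofix(F,p):
    c,s=np.cos(F[2]),np.sin(F[2]); d=np.array(p[:2])-F[:2]
    return np.array([c*d[0]+s*d[1],-s*d[0]+c*d[1]])
def toworld(F,q):
    c,s=np.cos(F[2]),np.sin(F[2]); return np.array([F[0]+c*q[0]-s*q[1],F[1]+s*q[0]+c*q[1]])
E
cat > m.py <<'E'
from h import *
fs=[grab_frame("top"),grab_frame("side")]
hull=lambda m:comp(m,np.argwhere(m)[:,::-1].mean(0))
fm=[hull(outline_of(f,"fixture")[0]["mask"]) for f in fs]
for sel in ([0,1],[0],[1]):
    F,c=fit([fs[i] for i in sel],[fm[i] for i in sel],FIX,[610,-60,-.1]); print("fix",sel,F.round(3),c)
    if len(sel)==2: FF=F
sm=[comp(brass(f),px) for f,px in zip(fs,[(317,162),(313,251)])]
for sel in ([0,1],[0],[1]):
    p,c=fit([fs[i] for i in sel],[sm[i] for i in sel],SP,[600,-115,.2]); print("sp",sel,p.round(3),c,"infix",tofix(FF,p).round(1),round(p[2]-FF[2],3))
    if len(sel)==2: PP=p
np.save("F0.npy",FF)
out=[]
for f,(x,y,w,h) in zip(fs,[(225,110,150,110),(245,165,125,155)]):
    im=cv2.resize(f["color"],None,fx=4,fy=4,interpolation=cv2.INTER_CUBIC)
    for p,bs in((FF,FIX),(PP,SP)):
        for b in bs:
            q=proj(f,box(p,b)); 
            for i,j in((1,3),(3,7),(7,5),(5,1)): cv2.line(im,*[tuple(np.round((q[k]+.5)*4-.5).astype(int).tolist()) for k in(i,j)],(0,255,0),1)
    out.append(im[y*4:(y+h)*4,x*4:(x+w)*4])
cv2.imwrite("pics/ov_top.png",out[0]);cv2.imwrite("pics/ov_side.png",out[1][:600])
E
python3 m.py
```

```text
fix [0, 1] [ 5.83776e+02  8.76020e+01 -1.09000e-01] 457.4039215686274
fix [0] [ 5.84609e+02  8.68950e+01 -1.09000e-01] 195.4705882352941
fix [1] [ 5.83171e+02  8.83600e+01 -1.10000e-01] 198.3372549019608
sp [0, 1] [ 560.585 1126.53     2.791] 860.0 infix [-135.8 1030.3] 2.9
sp [0] [ 589.532 -109.98     0.61 ] 771.7647058823529 infix [  27.2 -195.8] 0.719
sp [1] [5.87238e+02 5.02980e+01 2.08000e-01] 83.14509803921568 infix [  7.5 -36.7] 0.317
```

```bash
sed -i 's/\[610,-60,-.1\]/[584,87,-.11]/; s/\[600,-115,.2\]/[588,50,.2]/' m.py; python3 m.py
```

```text
fix [0, 1] [ 5.84591e+02  8.77620e+01 -1.12000e-01] 389.078431372549
fix [0] [ 5.85285e+02  8.71930e+01 -1.12000e-01] 129.42745098039214
fix [1] [ 5.83764e+02  8.81620e+01 -1.09000e-01] 189.14509803921567
sp [0, 1] [5.86406e+02 4.79750e+01 2.40000e-01] 145.26666666666665 infix [  6.2 -39.3] 0.352
sp [0] [5.86822e+02 4.68750e+01 2.40000e-01] 43.02745098039216 infix [  6.8 -40.4] 0.352
sp [1] [5.8625e+02 5.0593e+01 1.6500e-01] 78.76862745098039 infix [  5.8 -36.8] 0.277
```

View pics/ov_top.png

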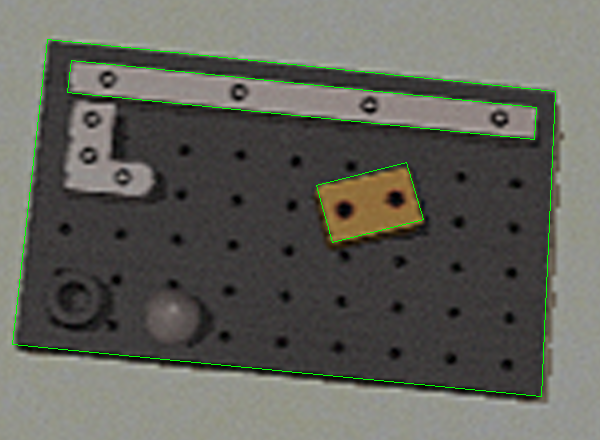

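View pics/ov_side.png

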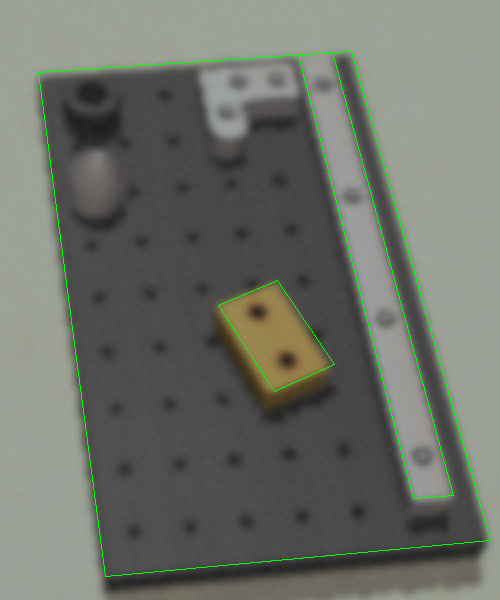

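The overlay crops match. The brass block sits at (370,203) in the top crop, about 20 mm clear of the rail and about 0.35 rad askew, with two dark holes, so it is the spacer. The fixture outline fits well. I'll close the hand and travel high to a point in front of the spacer.

move_arm(
  xyz=[
    [0.064,-0.0586,0],
    [0.064,-0.0586,0],
    [0.064,-0.0586,0],
    [0.064,-0.0586,0],
    [0.064,-0.0586,0],
    [0.064,-0.0586,0],
    [0.064,-0.0586,0],
    [0.064,-0.0586,0],
    [0.064,-0.0586,0],
    [0.064,-0.0586,0],
  ],
  turn=[
    [0,0,0],
    [0,0,0],
    [0,0,0],
    [0,0,0],
    [0,0,0],
    [0,0,0],
    [0,0,0],
    [0,0,0],
    [0,0,0],
    [0,0,0],
  ],
  hand=[1,1,1,1,1,1,1,1,1,1],
)

```text
time: 1.73
tcp_pos: [386.9, -260.6, 231.6]
eef_rot: [3.141, -0.0, 0.394]
wrist_force: [0.2, -1.5, 0.5]
opening: 0.3
grasp_force: 0.0
```

move_arm(
  xyz=[
    [0.064,-0.0586,0],
    [0.064,-0.0586,0],
    [0.064,-0.0586,0],
    [0.064,-0.0586,0],
    [0.064,-0.0586,0],
    [0.064,-0.0586,0],
    [0.064,-0.0586,0],
    [0.064,-0.0586,0],
    [0.064,-0.0586,0],
    [0.064,-0.0586,0],
  ],
  turn=[
    [0,0,0],
    [0,0,0],
    [0,0,0],
    [0,0,0],
    [0,0,0],
    [0,0,0],
    [0,0,0],
    [0,0,0],
    [0,0,0],
    [0,0,0],
  ],
  hand=[1,1,1,1,1,1,1,1,1,1],
)

```text
time: 2.57
tcp_pos: [533.2, 54.5, 231.5]
eef_rot: [3.141, -0.0, 0.395]
wrist_force: [0.4, -0.8, -0.1]
opening: -0.3
grasp_force: 0.0
```

move_arm(
  xyz=[
    [0,0,0],
    [0,0,0],
    [0,0,0],
    [0,0,0],
    [0,0,0],
    [0,0,0],
    [0,0,0],
    [0,0,0],
    [0,0,0],
    [0,0,0],
  ],
  turn=[
    [0,0,-0.0169],
    [0,0,-0.0169],
    [0,0,-0.0169],
    [0,0,-0.0169],
    [0,0,-0.0169],
    [0,0,-0.0169],
    [0,0,-0.0169],
    [0,0,-0.0169],
    [0,0,-0.0169],
    [0,0,-0.0169],
  ],
  hand=[1,1,1,1,1,1,1,1,1,1],
)

```text
time: 3.4
tcp_pos: [532.7, 52.7, 231.4]
eef_rot: [3.141, -0.0, 1.462]
wrist_force: [0.5, -0.4, 0.8]
opening: -0.1
grasp_force: 0.0
```

move_arm(
  xyz=[
    [0,0,0.08],
    [0,0,0.08],
    [0,0,0.08],
    [0,0,0.08],
    [0,0,0.08],
    [0,0,0.02],
    [0,0,0],
  ],
  turn=[
    [0,0,0],
    [0,0,0],
    [0,0,0],
    [0,0,0],
    [0,0,0],
    [0,0,0],
    [0,0,0],
  ],
  hand=[1,1,1,1,1,1,1],
)

```text
time: 3.98
tcp_pos: [529.8, 52.8, 60.7]
eef_rot: [-3.135, 0.001, 1.457]
wrist_force: [0.8, -0.8, 0.5]
opening: -0.1
grasp_force: 0.0
```

move_arm(
  xyz=[
    [0,0,0.02],
    [0,0,0.02],
    [0,0,0.02],
    [0,0,0.01],
    [0,0,0],
  ],
  turn=[
    [0,0,0],
    [0,0,0],
    [0,0,0],
    [0,0,0],
    [0,0,0],
  ],
  hand=[1,1,1,1,1],
)

```text
time: 4.4
tcp_pos: [532.3, 52.8, 34.9]
eef_rot: [-3.141, 0.0, 1.457]
wrist_force: [-0.1, 0.0, 0.4]
opening: 0.3
grasp_force: 0.0
```

```bash
cat > look.py <<'E'
import sys
from h import *
F=np.load("F0.npy"); s=state(); print("t",s["time"],"tcp fix",tofix(F,s["tcp_pos"]).round(1),s["tcp_pos"].round(1),"F",s["wrist_force"].round(1))
n=sys.argv[1]
out=[]
for c,(x,y,w,h) in(("top",(225,110,150,110)),("side",(245,165,125,150))):
    f=grab_frame(c); im=f["color"]
    out.append(cv2.resize(im[y:y+h,x:x+w],None,fx=540/h if c=="side" else 350/w,fy=540/h if c=="side" else 350/w,interpolation=cv2.INTER_CUBIC))
H=max(o.shape[0] for o in out)
out=[cv2.copyMakeBorder(o,0,H-o.shape[0],0,0,cv2.BORDER_CONSTANT) for o in out]
o=np.hstack(out)[:600,:800]; cv2.imwrite(f"pics/{n}.png",o); print(o.shape)
E
python3 look.py pre
```

```text
t 4.4 tcp fix [-48.  -40.6] [532.3  52.8  34.9] F [-0.1  0.   0.4]
(540, 800, 3)
```

View pics/pre.png

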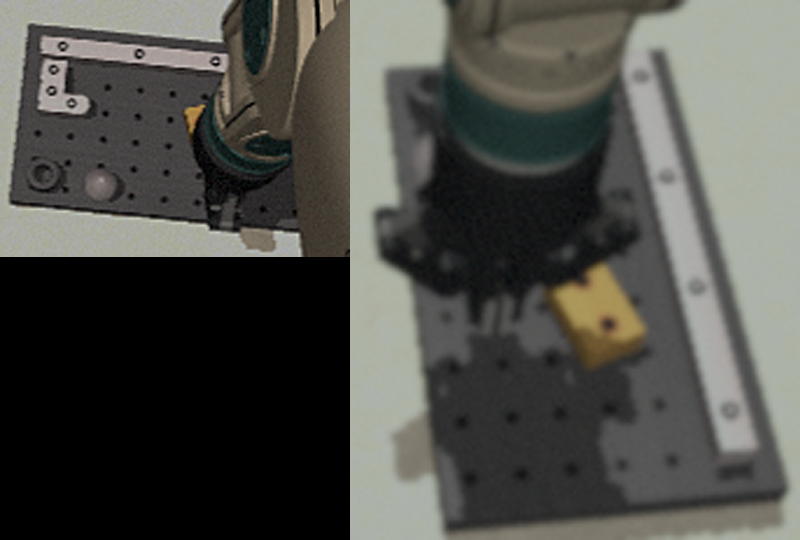

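The side half shows the closed fingertips at (495,310), clear of and in front of the spacer at (600,315), just above the plate. I'll lower 5 mm and advance towards the rail.

move_arm(
  xyz=[
    [0,0,0.0125],
    [0,0.01,0],
    [0,0.01,0],
    [0,0.01,0],
    [0,0.01,0],
    [0,0.01,0],
    [0,0.01,0],
    [0,0.01,0],
    [0,0.01,0],
  ],
  turn=[
    [0,0,0],
    [0,0,0],
    [0,0,0],
    [0,0,0],
    [0,0,0],
    [0,0,0],
    [0,0,0],
    [0,0,0],
    [0,0,0],
  ],
  hand=[1,1,1,1,1,1,1,1,1],
)

```text
time: 5.25
tcp_pos: [564.0, 49.2, 30.1]
eef_rot: [-3.14, -0.0, 1.457]
wrist_force: [-2.1, 0.8, 1.8]
opening: 0.3
grasp_force: 0.9
```

```bash
python3 look.py p1
```

```text
t 5.25 tcp fix [-16.1 -40.6] [564.   49.2  30.1] F [-2.1  0.8  1.8]
(540, 800, 3)
```

View pics/p1.png

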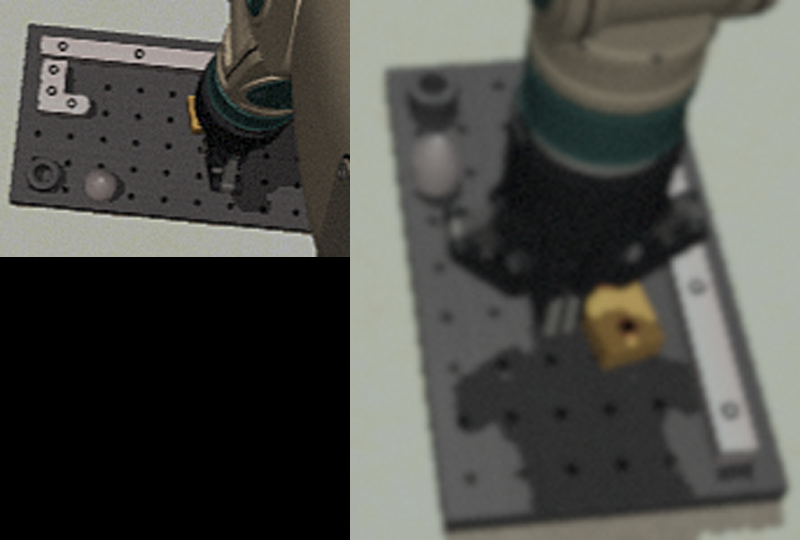

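The spacer (620,325 in the side half) is being pushed and has turned nearly parallel to the rail. I'll continue.

move_arm(
  xyz=[
    [0,0.01,0],
    [0,0.01,0],
    [0,0.0075,0],
    [0,0.0075,0],
    [0,0,0],
  ],
  turn=[
    [0,0,0],
    [0,0,0],
    [0,0,0],
    [0,0,0],
    [0,0,0],
  ],
  hand=[1,1,1,1,1],
)

```text
time: 5.77
tcp_pos: [579.6, 47.3, 30.4]
eef_rot: [3.14, 0.0, 1.456]
wrist_force: [-1.1, 0.5, 0.1]
opening: 0.3
grasp_force: 0.2
```

move_arm(
  xyz=[
    [0,0.0025,0],
    [0,0.0025,0],
    [0,0,0],
  ],
  turn=[
    [0,0,0],
    [0,0,0],
    [0,0,0],
  ],
  hand=[1,1,1],
)

```text
time: 6.02
tcp_pos: [580.3, 47.3, 30.3]
eef_rot: [-3.141, -0.0, 1.457]
wrist_force: [-1.5, -0.7, 1.0]
opening: -0.5
grasp_force: 0.7
```

move_arm(
  xyz=[
    [0,0.0025,0],
    [0,0.0025,0],
    [0,0,0],
  ],
  turn=[
    [0,0,0],
    [0,0,0],
    [0,0,0],
  ],
  hand=[1,1,1],
)

```text
time: 6.27
tcp_pos: [582.5, 47.1, 30.3]
eef_rot: [3.141, -0.0, 1.457]
wrist_force: [-2.0, 0.8, 0.5]
opening: 0.1
grasp_force: 0.7
```

move_arm(
  xyz=[
    [0,0.0025,0],
    [0,0.0025,0],
    [0,0,0],
  ],
  turn=[
    [0,0,0],
    [0,0,0],
    [0,0,0],
  ],
  hand=[1,1,1],
)

```text
time: 6.52
tcp_pos: [584.7, 46.8, 30.4]
eef_rot: [3.141, -0.0, 1.457]
wrist_force: [-1.4, 0.3, 0.0]
opening: -0.3
grasp_force: 0.7
```

move_arm(
  xyz=[
    [0,0.0025,0],
    [0,0.0025,0],
    [0,0,0],
  ],
  turn=[
    [0,0,0],
    [0,0,0],
    [0,0,0],
  ],
  hand=[1,1,1],
)

```text
time: 6.77
tcp_pos: [585.5, 46.7, 30.2]
eef_rot: [-3.14, -0.0, 1.457]
wrist_force: [-5.3, 1.2, 3.0]
opening: 0.1
grasp_force: 2.2
```

```bash
python3 look.py p2
```

```text
t 6.7667 tcp fix [  5.5 -40.7] [585.5  46.7  30.2] F [-5.3  1.2  3. ]
(540, 800, 3)
```

View pics/p2.png

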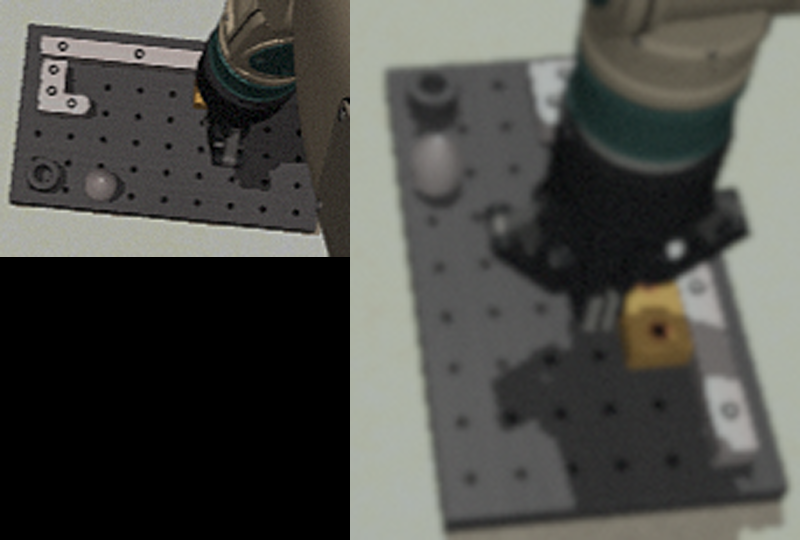

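The spacer (655,325) has reached the rail and the force is rising. I'll press a little more to make it flush.

move_arm(
  xyz=[
    [0,0.0025,0],
    [0,0.0025,0],
    [0,0,0],
  ],
  turn=[
    [0,0,0],
    [0,0,0],
    [0,0,0],
  ],
  hand=[1,1,1],
)

```text
time: 7.12
tcp_pos: [585.6, 46.7, 30.1]
eef_rot: [-3.136, -0.0, 1.457]
wrist_force: [-9.1, 1.5, 6.7]
opening: -0.1
grasp_force: 4.4
```

move_arm(
  xyz=[
    [0,0.0025,0],
    [0,0.0025,0],
    [0,0,0],
  ],
  turn=[
    [0,0,0],
    [0,0,0],
    [0,0,0],
  ],
  hand=[1,1,1],
)

```text
time: 7.37
tcp_pos: [585.7, 46.7, 29.8]
eef_rot: [-3.133, 0.0, 1.457]
wrist_force: [-12.3, 1.8, 9.5]
opening: -0.0
grasp_force: 6.2
```

It is flush: 12 N with no movement. I'll back off, lift and go round to the open end.

move_arm(
  xyz=[
    [0,-0.01,0],
    [0,-0.02,0],
    [0,-0.03,0],
    [0,-0.03,0],
    [0,0,-0.05],
    [0,0,-0.05],
    [-0.08,0,0],
    [-0.08,0,0],
    [0,0,0],
    [0,0,0],
  ],
  turn=[
    [0,0,0],
    [0,0,0],
    [0,0,0],
    [0,0,0],
    [0,0,0],
    [0,0,0],
    [0,0,0],
    [0,0,0],
    [0,0,0],
    [0,0,0],
  ],
  hand=[1,1,1,1,1,1,1,1,1,1],
)

```text
time: 8.2
tcp_pos: [548.4, -14.8, 70.9]
eef_rot: [3.139, 0.0, 1.454]
wrist_force: [0.2, 0.9, 0.1]
opening: 0.2
grasp_force: 0.0
```

```bash
cat > m2.py <<'E'
import sys
from h import *
F=np.load("F0.npy"); s=state(); g=[float(a) for a in sys.argv[1:3]]
print("tcp fix",tofix(F,s["tcp_pos"]).round(1),s["tcp_pos"].round(1),s["eef_rot"].round(3)); out=[]
for n,S0 in(("top",1),("side",1)):
    f=grab_frame(n); w=toworld(F,g); px=proj(f,[*w,42])[0]
    try:
        m=comp(brass(f),px); p,c=fit([f],[m],SP,[*w,F[2]]); print(n,"sp fix",tofix(F,p).round(1),"yaw rel",round(p[2]-F[2],3),"cost",round(c),"area",m.sum())
    except Exception as e: print(n,e)
E
python3 m2.py 34 -40; python3 look.py p3
```

```text
tcp fix [ -24.5 -106. ] [548.4 -14.8  70.9] [3.139 0.    1.454]
top sp fix [ 37.7 -45.3] yaw rel 0.049 cost 60 area 363.0
side sp fix [-370.3  974.5] yaw rel 1.929 cost 7098 area 7098.0
t 8.3 tcp fix [ -25.3 -104.5] [547.8 -13.3  70.4] F [-0.1  0.5  0.2]
(540, 800, 3)
```

View pics/p3.png

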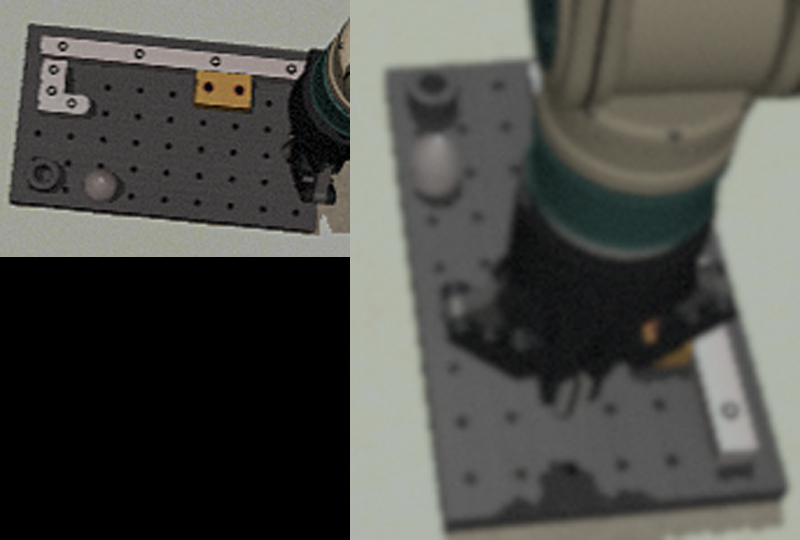

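In the top half the spacer (223,90) lies flat against the rail, and the fingers are clear. Next I move across behind its free end, descend, and push along the rail.

move_arm(
  xyz=[
    [0,0.07,0],
    [0,0.07,0],
    [0,0,0],
    [0,0,0.05],
    [0,0,0.04],
    [0,0,0.01],
    [0,0,0],
  ],
  turn=[
    [0,0,0],
    [0,0,0],
    [0,0,0],
    [0,0,0],
    [0,0,0],
    [0,0,0],
    [0,0,0],
  ],
  hand=[1,1,1,1,1,1,1],
)

```text
time: 8.98
tcp_pos: [601.0, -18.7, 28.5]
eef_rot: [-3.138, -0.0, 1.458]
wrist_force: [0.2, 0.2, -0.2]
opening: -0.1
grasp_force: 0.0
```

```bash
python3 m2.py 34 -40; python3 look.py p4
```

```text
tcp fix [  28.2 -104. ] [601.  -18.7  28.5] [-3.138 -0.     1.458]
top sp fix [ 37.7 -45.3] yaw rel 0.049 cost 60 area 363.0
side sp fix [-370.3  974.5] yaw rel 1.929 cost 5589 area 5589.0
t 9.0833 tcp fix [  30.2 -104.3] [602.9 -19.2  30.5] F [ 1.1  0.9 -0.1]
(540, 800, 3)
```

View pics/p4.png

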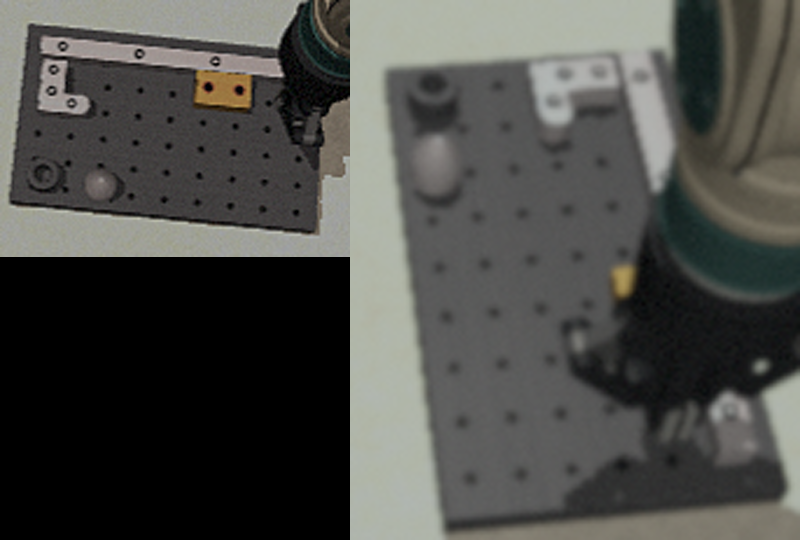

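The spacer is unmoved at (223,90) in the top half. The fingertips are down behind it at (680,420) in the side half, clear of the rail. Now I slide along the rail.

move_arm(
  xyz=[
    [0.0125,0,0],
    [0.0125,0,0],
    [0.0125,0,0],
    [0.0125,0,0],
    [0.0125,0.0005,0],
    [0.0125,0.0005,0],
    [0.0125,0.0005,0],
    [0.0125,0.0005,0],
    [0.0125,0.0005,0],
    [0.0125,0.0005,0],
  ],
  turn=[
    [0,0,0],
    [0,0,0],
    [0,0,0],
    [0,0,0],
    [0,0,0],
    [0,0,0],
    [0,0,0],
    [0,0,0],
    [0,0,0],
    [0,0,0],
  ],
  hand=[1,1,1,1,1,1,1,1,1,1],
)

```text
time: 10.02
tcp_pos: [609.3, 30.0, 30.1]
eef_rot: [-3.14, 0.001, 1.456]
wrist_force: [-2.6, -3.2, 2.4]
opening: 0.1
grasp_force: 1.9
```

```bash
python3 m2.py 34 -17; python3 look.py p5
```

```text
tcp fix [ 30.9 -54.6] [609.3  30.   30.1] [-3.140e+00  1.000e-03  1.456e+00]
top sp fix [ 36.  -19.4] yaw rel 0.045 cost 59 area 366.0
side sp fix [-1010.1   803.4] yaw rel 1.721 cost 6892 area 6892.0
t 10.1167 tcp fix [ 31.3 -53.4] [609.8  31.2  30.1] F [-0.4 -0.2  0.2]
(540, 800, 3)
```

View pics/p5.png

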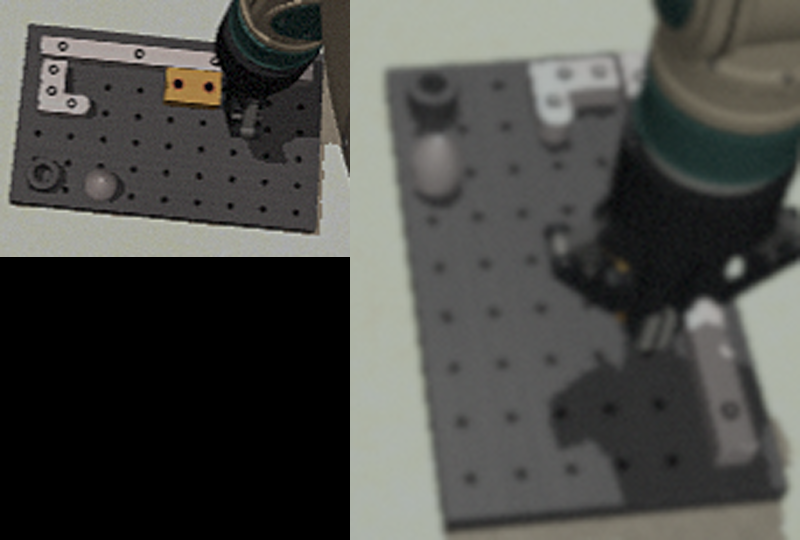

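In the top half the spacer (193,86) is sliding along, still against the rail. That was my last picture, so I go on by numbers.

move_arm(
  xyz=[
    [0.0125,0.0003,0],
    [0.0125,0.0003,0],
    [0.0125,0.0003,0],
    [0.0125,0.0003,0],
    [0.0125,0.0003,0],
    [0.0125,0.0003,0],
    [0.0125,0.0003,0],
    [0.0125,0.0003,0],
  ],
  turn=[
    [0,0,0],
    [0,0,0],
    [0,0,0],
    [0,0,0],
    [0,0,0],
    [0,0,0],
    [0,0,0],
    [0,0,0],
  ],
  hand=[1,1,1,1,1,1,1,1],
)

```text
time: 10.88
tcp_pos: [614.7, 69.7, 30.2]
eef_rot: [-3.14, 0.001, 1.457]
wrist_force: [-3.1, -3.3, 0.8]
opening: 0.2
grasp_force: 1.8
```

```bash
cat > m3.py <<'E'
# relative measurement in the top view: back-project brass pixels to z=42, fixture frame
import sys
from h import *
F=np.load("F0.npy"); f=grab_frame("top"); s=state(); print("tcp fix",tofix(F,s["tcp_pos"]).round(1),"F",s["wrist_force"].round(1))
K=np.array([[f["fx"],0,f["cx"]],[0,f["fy"],f["cy"]],[0,0,1]]);R=np.array(f["R"]);t=np.array(f["t"])
# rectified plan view, 0.5 mm/px, at z=42: rows = fixture x (85..-15), cols = fixture y (130..-130)
gx,gy=np.meshgrid(np.arange(85,-15,-.5),np.arange(130,-130,-.5),indexing="ij")
P=np.stack([*toworld(F,(gx.ravel(),gy.ravel())),np.full(gx.size,42.)],1)
q=proj(f,P).reshape(*gx.shape,2).astype(np.float32)
im=cv2.remap(f["color"],q[...,0],q[...,1],cv2.INTER_CUBIC).astype(float)
c=np.clip(im[...,2]-im[...,0],0,None)   # red minus blue: brass
c[c<0.0]=0; m=c>0.5*np.percentile(c,98.5)
m=comp(m.astype(np.uint8)*1,((130-float(sys.argv[1]))*2,(85-34)*2))
(cy,cx),(w,h),a=cv2.minAreaRect(np.argwhere(m>0)[:,::-1].astype(np.float32))
ys,xs=np.where(m>0)
for lo,hi in((.1,.3),(.4,.6),(.7,.9)):
    L=xs.min();W=np.ptp(xs); k=(xs>L+lo*W)&(xs<L+hi*W)
    top=[85-ys[xs==x].min()/2 for x in np.unique(xs[k])]; bot=[85-ys[xs==x].max()/2 for x in np.unique(xs[k])]
    print("y",round(130-(L+(lo+hi)/2*W)/2,1),"rail edge x",round(np.mean(top),2),"front x",round(np.mean(bot),2))
k=(ys>ys.min()+.2*np.ptp(ys))&(ys<ys.min()+.8*np.ptp(ys))
print("y ends (+,-)",[round(130-np.mean([g(xs[ys==r]) for r in np.unique(ys[k])])/2,2) for g in(np.min,np.max)])
# bright rail / stop faces
g=im.mean(2)
for y in(20,40,115): print("rail profile y",y,[int(v) for v in g[(85-62)*2:(85-40)*2:2,int((130-y)*2)]],"x 62..41")
print("stop profile x=42, y 110..90",[int(v) for v in g[(85-42)*2,40:80:2]])
E
python3 m3.py 23
```

```text
tcp fix [ 32.1 -13.5] F [-1.7 -1.3  0.2]
y 36.8 rail edge x 50.0 front x 17.52
y 21.5 rail edge x 50.0 front x 17.5
y 6.2 rail edge x 49.68 front x 17.62
y ends (+,-) [np.float64(47.0), np.float64(-3.79)]
rail profile y 20 [161, 159, 158, 160, 162, 164, 164, 165, 164, 166, 175, 170, 141, 114, 108, 116, 119, 118, 119, 123, 125, 121] x 62..41
rail profile y 40 [160, 151, 147, 149, 155, 160, 165, 169, 170, 172, 177, 163, 127, 98, 102, 121, 124, 119, 120, 124, 127, 130] x 62..41
rail profile y 115 [164, 165, 164, 163, 164, 165, 165, 164, 168, 176, 163, 129, 87, 52, 41, 66, 111, 150, 167, 180, 186, 174] x 62..41
stop profile x=42, y 110..90 [162, 171, 179, 178, 171, 167, 165, 168, 173, 168, 157, 126, 85, 60, 66, 74, 74, 73, 73, 71]
```

The plan measurement shows the spacer flush: its edge is at x 50 all along, the yaw is about 0, and 53 mm of travel is left. I'll continue.

move_arm(
  xyz=[
    [0.0125,0.0003,0],
    [0.0125,0.0003,0],
    [0.0125,0.0003,0],
    [0.0125,0.0003,0],
    [0.0125,0.0003,0],
    [0.0125,0,0],
    [0.01,0,0],
    [0.01,0,0],
    [0.01,0,0],
    [0,0,0],
  ],
  turn=[
    [0,0,0],
    [0,0,0],
    [0,0,0],
    [0,0,0],
    [0,0,0],
    [0,0,0],
    [0,0,0],
    [0,0,0],
    [0,0,0],
    [0,0,0],
  ],
  hand=[1,1,1,1,1,1,1,1,1,1],
)

```text
time: 11.77
tcp_pos: [621.5, 112.5, 30.5]
eef_rot: [3.14, -0.002, 1.458]
wrist_force: [0.1, -0.9, -0.3]
opening: 0.0
grasp_force: 0.0
```

```bash
python3 m3.py 65 | head -5
```

```text
tcp fix [34.2 28.4] F [0.5 0.2 0.4]
y 80.4 rail edge x 50.0 front x 17.2
y 65.2 rail edge x 50.0 front x 17.1
y 50.1 rail edge x 48.32 front x 17.55
y ends (+,-) [np.float64(90.27), np.float64(40.72)]
```

move_arm(
  xyz=[
    [0.005,0,0],
    [0.005,0,0],
    [0.005,0,0],
    [0.005,0,0],
    [0,0,0],
  ],
  turn=[
    [0,0,0],
    [0,0,0],
    [0,0,0],
    [0,0,0],
    [0,0,0],
  ],
  hand=[1,1,1,1,1],
)

```text
time: 12.23
tcp_pos: [622.2, 119.3, 30.7]
eef_rot: [3.141, -0.0, 1.457]
wrist_force: [0.1, -1.7, 0.7]
opening: -0.0
grasp_force: 0.7
```

move_arm(
  xyz=[
    [0.0025,0,0],
    [0.0025,0,0],
    [0,0,0],
  ],
  turn=[
    [0,0,0],
    [0,0,0],
    [0,0,0],
  ],
  hand=[1,1,1],
)

```text
time: 12.48
tcp_pos: [622.1, 121.1, 30.5]
eef_rot: [3.141, -0.0, 1.457]
wrist_force: [0.2, -1.6, 1.9]
opening: -0.3
grasp_force: 1.0
```

move_arm(
  xyz=[
    [0.0025,0,0],
    [0.0025,0,0],
    [0,0,0],
  ],
  turn=[
    [0,0,0],
    [0,0,0],
    [0,0,0],
  ],
  hand=[1,1,1],
)

```text
time: 12.73
tcp_pos: [622.1, 122.0, 30.5]
eef_rot: [3.141, 0.003, 1.456]
wrist_force: [0.1, -5.7, 3.4]
opening: -0.2
grasp_force: 2.7
```

move_arm(
  xyz=[
    [0.0025,0,0],
    [0.0025,0,0],
    [0,0,0],
  ],
  turn=[
    [0,0,0],
    [0,0,0],
    [0,0,0],
  ],
  hand=[1,1,1],
)

```text
time: 12.98
tcp_pos: [622.1, 122.0, 30.5]
eef_rot: [3.141, 0.007, 1.455]
wrist_force: [-1.1, -9.4, 3.6]
opening: -0.2
grasp_force: 5.0
```

move_arm(
  xyz=[
    [0.0025,0,0],
    [0.0025,0,0],
    [0,0,0],
  ],
  turn=[
    [0,0,0],
    [0,0,0],
    [0,0,0],
  ],
  hand=[1,1,1],
)

```text
time: 13.23
tcp_pos: [622.2, 122.1, 30.5]
eef_rot: [3.141, 0.011, 1.454]
wrist_force: [-1.7, -14.4, 4.7]
opening: -0.1
grasp_force: 7.2
```

```bash
python3 m3.py 75
```

```text
tcp fix [33.6 38.3] F [ -1.8 -14.4   5.3]
y 89.4 rail edge x 49.42 front x 17.2
y 74.2 rail edge x 49.5 front x 16.82
y 59.1 rail edge x 45.5 front x 16.7
y ends (+,-) [np.float64(99.5), np.float64(50.58)]
rail profile y 20 [62, 60, 55, 46, 39, 34, 36, 41, 48, 50, 46, 43, 43, 45, 47, 48, 49, 48, 46, 44, 43, 46] x 62..41
rail profile y 40 [42, 22, 13, 23, 36, 40, 37, 31, 26, 18, 11, 8, 11, 16, 17, 16, 13, 12, 11, 13, 11, 5] x 62..41
rail profile y 115 [159, 160, 160, 160, 161, 162, 160, 159, 163, 172, 160, 127, 86, 52, 40, 65, 109, 147, 163, 174, 179, 168] x 62..41
stop profile x=42, y 110..90 [160, 163, 167, 167, 164, 163, 160, 161, 164, 162, 158, 146, 129, 117, 117, 119, 120, 121, 119, 119]
```

Firm against the stop: 14 N with no movement. I'll back straight off, lift clear and check.

move_arm(
  xyz=[
    [-0.005,0,0],
    [-0.01,0,0],
    [-0.02,0,0],
    [-0.04,0,0],
    [-0.04,0,0],
    [0,0,-0.05],
    [0,0,-0.05],
    [-0.1,0,0],
    [-0.1,0,0],
    [0,0,0],
  ],
  turn=[
    [0,0,0],
    [0,0,0],
    [0,0,0],
    [0,0,0],
    [0,0,0],
    [0,0,0],
    [0,0,0],
    [0,0,0],
    [0,0,0],
    [0,0,0],
  ],
  hand=[1,1,1,1,1,1,1,1,1,1],
)

```text
time: 14.12
tcp_pos: [607.8, -3.0, 70.6]
eef_rot: [3.141, 0.002, 1.452]
wrist_force: [-1.0, -0.2, 0.2]
opening: -0.3
grasp_force: 0.0
```

```bash
python3 m3.py 75
```

```text
tcp fix [ 32.8 -85.1] F [0.5 0.8 0.6]
y 89.4 rail edge x 49.35 front x 17.0
y 74.2 rail edge x 49.5 front x 17.0
y 59.1 rail edge x 49.45 front x 17.0
y ends (+,-) [np.float64(99.28), np.float64(49.0)]
rail profile y 20 [147, 147, 148, 150, 151, 154, 156, 156, 152, 155, 173, 162, 103, 47, 32, 48, 56, 59, 62, 64, 66, 67] x 62..41
rail profile y 40 [146, 140, 138, 141, 145, 149, 153, 156, 157, 164, 179, 155, 88, 24, 20, 45, 53, 54, 57, 60, 63, 66] x 62..41
rail profile y 115 [152, 152, 151, 150, 151, 152, 152, 150, 155, 165, 153, 121, 81, 48, 37, 60, 101, 140, 161, 173, 174, 160] x 62..41
stop profile x=42, y 110..90 [150, 157, 164, 164, 159, 158, 157, 156, 156, 154, 152, 142, 129, 118, 114, 114, 114, 115, 119, 122]
```

```bash
cat > m4.py <<'E'
from h import *
F=np.load("F0.npy"); gx,gy=np.meshgrid(np.arange(80,0,-.25),np.arange(125,-80,-.5),indexing="ij")
acc=0
for i in range(6):
    f=grab_frame("top"); P=np.stack([*toworld(F,(gx.ravel(),gy.ravel())),np.full(gx.size,42.)],1)
    q=proj(f,P).reshape(*gx.shape,2).astype(np.float32); acc=acc+cv2.remap(f["color"],q[...,0],q[...,1],cv2.INTER_CUBIC)/6.
X=gx[:,0]
def edge(p,lo,hi,s):  # steepest edge of sign s, sub-sample centroid
    g=s*np.gradient(p); k=(X<=hi)&(X>=lo); i=np.where(k)[0][np.argmax(g[k])]; j=np.arange(i-4,i+5); w=np.clip(g[j],0,None); return (X[j]*w).sum()/w.sum()
for y in(95,88,81,74,67,60,53,30,20,10,0,-10,-20):
    c=int((125-y)*2); p=acc[:,c-4:c+5].mean(1); G=p[:,2]
    r=p[:,0]  # blue: rail bright, brass dark
    print(y,"rail back",round(edge(G,64,72,1),2),"rail face(blue)",round(edge(r,46,54,-1),2),"front(red)",round(edge(G,12,22,-1),2), "red x53..46:",[int(np.interp(-v,-X,G)) for v in range(53,45,-1)])
E
python3 m4.py
```

```text
95 rail back 67.24 rail face(blue) 50.84 front(red) 17.92 red x53..46: [174, 159, 105, 65, 93, 152, 176, 163]
88 rail back 67.51 rail face(blue) 49.98 front(red) 18.32 red x53..46: [161, 149, 133, 129, 141, 154, 159, 159]
81 rail back 68.2 rail face(blue) 50.43 front(red) 17.33 red x53..46: [164, 169, 150, 110, 94, 123, 160, 167]
74 rail back 67.02 rail face(blue) 50.83 front(red) 17.72 red x53..46: [174, 159, 104, 62, 89, 149, 174, 164]
67 rail back 67.65 rail face(blue) 49.98 front(red) 18.25 red x53..46: [162, 147, 128, 125, 141, 156, 159, 158]
60 rail back 68.01 rail face(blue) 50.42 front(red) 17.43 red x53..46: [164, 170, 151, 111, 93, 123, 160, 168]
53 rail back 67.39 rail face(blue) 50.81 front(red) 17.72 red x53..46: [174, 162, 109, 65, 89, 148, 176, 167]
30 rail back 67.24 rail face(blue) 50.76 front(red) 19.61 red x53..46: [182, 163, 123, 77, 53, 48, 46, 49]
20 rail back 67.81 rail face(blue) 50.0 front(red) 16.33 red x53..46: [168, 183, 166, 104, 44, 28, 47, 56]
10 rail back 67.47 rail face(blue) 50.79 front(red) 17.22 red x53..46: [180, 167, 118, 65, 44, 50, 51, 52]
0 rail back 67.78 rail face(blue) 49.8 front(red) 18.25 red x53..46: [165, 180, 168, 112, 52, 30, 43, 51]
-10 rail back 67.73 rail face(blue) 50.78 front(red) 17.52 red x53..46: [181, 172, 120, 61, 38, 49, 52, 51]
-20 rail back 67.73 rail face(blue) 49.79 front(red) 16.23 red x53..46: [166, 173, 162, 111, 55, 31, 43, 49]
```

```bash
cat > m5.py <<'E'
from h import *
F=np.load("F0.npy"); f=grab_frame("top"); k=350/150
now=cv2.resize(f["color"][110:220,225:375],None,fx=k,fy=k,interpolation=cv2.INTER_CUBIC)
for nm,im,y0 in(("p3",cv2.imread("pics/p3.png"),-42),("p4",cv2.imread("pics/p4.png"),-42),("p5",cv2.imread("pics/p5.png"),-10),("now",now,75)):
    gx,gy=np.meshgrid(np.arange(60,40,-.5),np.arange(y0-14,y0+14,.5),indexing="ij")
    q=(proj(f,np.stack([*toworld(F,(gx.ravel(),gy.ravel())),np.full(gx.size,42.)],1))-[225,110]+.5)*k-.5
    q=q.reshape(*gx.shape,2).astype(np.float32)
    r=cv2.remap(im,q[...,0],q[...,1],cv2.INTER_LINEAR)[...,2].astype(float); m=r.mean(1)
    base=(np.median(m[:12])+np.median(m[-10:]))/2
    print(nm,"base",int(base),"mean profile 54..46",m[12:30:1].astype(int).tolist(),"deficit mm",round((np.clip(base-m[10:32],0,None).sum()*.5)/(base-30),2))
E
python3 m5.py
```

```text
p3 base 146 mean profile 54..46 [162, 166, 167, 164, 157, 145, 133, 124, 120, 124, 133, 144, 153, 159, 160, 159, 157, 156] deficit mm 0.43
p4 base 146 mean profile 54..46 [161, 165, 166, 163, 157, 145, 133, 124, 120, 124, 133, 144, 153, 159, 161, 160, 158, 157] deficit mm 0.42
p5 base 166 mean profile 54..46 [171, 173, 174, 172, 165, 155, 145, 136, 133, 135, 143, 152, 161, 167, 169, 169, 168, 166] deficit mm 0.65
now base 159 mean profile 54..46 [161, 163, 164, 162, 157, 147, 135, 121, 112, 110, 115, 127, 141, 153, 161, 164, 163, 161] deficit mm 1.04
```

Compared with the earlier flush pictures, there is about 0.4 mm extra gap to the rail. I'll mend it with a light sideways nudge on the free part of the front face. The gripper will be turned 90° so that its linkage stays clear of cone_c.

move_arm(
  xyz=[
    [0,0,-0.05],
    [0,0,-0.05],
    [0,-0.06,0],
    [0,-0.06,0],
    [0,0,0],
    [0,0,0],
    [0,0,0],
    [0,0,0],
    [0,0,0],
    [0,0,0],
  ],
  turn=[
    [0,0,0],
    [0,0,0],
    [0,0,0],
    [0,0,0],
    [0,0,-0.018],
    [0,0,-0.018],
    [0,0,-0.018],
    [0,0,-0.018],
    [0,0,-0.018],
    [0,0,-0.018],
  ],
  hand=[1,1,1,1,1,1,1,1,1,1],
)

```text
time: 15.35
tcp_pos: [560.4, 8.2, 110.3]
eef_rot: [3.141, -0.0, 2.142]
wrist_force: [0.2, 0.4, -0.1]
opening: 0.0
grasp_force: 0.0
```

move_arm(
  xyz=[
    [0,0,0],
    [0,0,0],
    [0,0,0],
    [0,0,0],
    [0,0,0],
    [0,0,0],
    [0,0,0],
    [0,0,0],
    [0,0,0],
    [0,0,0],
  ],
  turn=[
    [0,0,-0.018],
    [0,0,-0.018],
    [0,0,-0.018],
    [0,0,-0.018],
    [0,0,-0.018],
    [0,0,-0.018],
    [0,0,-0.018],
    [0,0,-0.016],
    [0,0,0],
    [0,0,0],
  ],
  hand=[1,1,1,1,1,1,1,1,1,1],
)

```text
time: 16.18
tcp_pos: [560.4, 8.0, 110.2]
eef_rot: [3.141, -0.0, 3.026]
wrist_force: [-0.6, 0.7, 0.0]
opening: 0.3
grasp_force: 0.0
```

Run:
```python
from h import *
F=np.load("F0.npy"); s=state(); print(s["time"],tofix(F,s["tcp_pos"]),s["tcp_pos"],s["eef_rot"],s["joint_positions"],F[2]+np.pi)
f=grab_frame("top")
for q in("cone_c","collar"):
    for d in outline_of(f,q):
        r=d["rect"]; c=np.argwhere(d["mask"])[:,::-1].mean(0)
        from scipy.optimize import fsolve
        w=fsolve(lambda v:proj(f,[v[0],v[1],36])[0]-c,[560,100]); print(q,round(d["conf"],2),c,tofix(F,w))
```

```text
16.1833 [-15.13520554 -81.99265568] [560.42070558   7.96399314 110.23803647] [ 3.14143135e+00 -1.61395338e-04  3.02593750e+00] [-1.01211822e-01  2.56091087e-01 -3.23584500e-01  9.91279789e-01
  1.63622539e-04  1.44433298e-02] 3.0300193838387064
cone_c 0.7 [167.29801325 246.16556291] [-202.62333537  249.22741535]
cone_c 0.57 [267.83544304 188.70886076] [-64.21961985  57.87261182]
collar 0.54 [244.04678363 184.52631579] [-60.37411939 108.01375607]
collar 0.47 [163.93793103 196.10344828] [-101.42059825  270.18011813]
```

move_arm(
  xyz=[
    [0,0.088,0],
    [0,0.088,0],
    [0,0.088,0],
    [0,0.088,0],
    [0,0,0],
    [0,0,0.08],
    [0,0,0.07],
    [0,0,0.03],
    [0,0,0.02],
    [0,0,0],
  ],
  turn=[
    [0,0,0],
    [0,0,0],
    [0,0,0],
    [0,0,0],
    [0,0,0],
    [0,0,0],
    [0,0,0],
    [0,0,0],
    [0,0,0],
    [0,0,0],
  ],
  hand=[1,1,1,1,1,1,1,1,1,1],
)

```text
time: 17.17
tcp_pos: [574.8, 146.6, 28.5]
eef_rot: [-3.141, -0.004, 3.027]
wrist_force: [-0.4, -0.8, -0.1]
opening: 0.1
grasp_force: 0.0
```

move_arm(
  xyz=[
    [-0.01,0,0],
    [-0.01,0,0],
    [-0.01,0,0],
    [-0.01,0,0],
    [0,0,0],
  ],
  turn=[
    [0,0,0],
    [0,0,0],
    [0,0,0],
    [0,0,0],
    [0,0,0],
  ],
  hand=[1,1,1,1,1],
)

```text
time: 17.58
tcp_pos: [594.8, 145.3, 31.6]
eef_rot: [3.141, 0.003, 3.027]
wrist_force: [0.0, 0.3, -0.2]
opening: 0.2
grasp_force: 0.0
```

Run:
```python
from h import *
F=np.load("F0.npy"); s=state(); print(s["time"],tofix(F,s["tcp_pos"]),s["tcp_pos"],s["eef_rot"],s["wrist_force"])
```

```text
17.5833 [ 3.70820835 58.30689858] [594.76817658 145.29312482  31.62590493] [3.14082316 0.00339981 3.02697682] [ 0.03508487  0.27444688 -0.1680995 ]
```

Now 1 mm steps towards the rail until contact.

move_arm(
  xyz=[
    [-0.0025,0,0],
    [-0.0025,0,0],
    [0,0,0],
  ],
  turn=[
    [0,0,0],
    [0,0,0],
    [0,0,0],
  ],
  hand=[1,1,1],
)

```text
time: 17.83
tcp_pos: [594.5, 145.1, 30.4]
eef_rot: [3.142, 0.0, 3.027]
wrist_force: [0.4, -0.1, -0.7]
opening: -0.1
grasp_force: 0.0
```

move_arm(
  xyz=[
    [-0.0025,0,0],
    [-0.0025,0,0],
    [0,0,0],
  ],
  turn=[
    [0,0,0],
    [0,0,0],
    [0,0,0],
  ],
  hand=[1,1,1],
)

```text
time: 18.08
tcp_pos: [596.5, 144.9, 30.3]
eef_rot: [3.142, 0.0, 3.027]
wrist_force: [0.9, 0.5, -0.5]
opening: 0.2
grasp_force: 0.0
```

move_arm(
  xyz=[
    [-0.0025,0,0],
    [-0.0025,0,0],
    [0,0,0],
  ],
  turn=[
    [0,0,0],
    [0,0,0],
    [0,0,0],
  ],
  hand=[1,1,1],
)

```text
time: 18.33
tcp_pos: [598.4, 144.6, 30.3]
eef_rot: [-3.142, -0.0, 3.027]
wrist_force: [-0.4, 0.3, 0.5]
opening: -0.2
grasp_force: 0.0
```

move_arm(
  xyz=[
    [-0.0025,0,0],
    [0,0,0],
  ],
  turn=[
    [0,0,0],
    [0,0,0],
  ],
  hand=[1,1],
)

```text
time: 18.5
tcp_pos: [598.7, 144.6, 30.2]
eef_rot: [-3.141, -0.001, 3.028]
wrist_force: [-1.0, 0.3, 1.9]
opening: 0.0
grasp_force: 1.0
```

move_arm(
  xyz=[
    [-0.0025,0,0],
    [-0.0025,0,0],
    [0,0,0],
  ],
  turn=[
    [0,0,0],
    [0,0,0],
    [0,0,0],
  ],
  hand=[1,1,1],
)

```text
time: 18.75
tcp_pos: [598.7, 144.6, 29.9]
eef_rot: [-3.142, -0.005, 3.028]
wrist_force: [-5.8, 1.3, 4.9]
opening: -0.2
grasp_force: 3.1
```

move_arm(
  xyz=[
    [-0.0025,0,0],
    [-0.0025,0,0],
    [0,0,0],
  ],
  turn=[
    [0,0,0],
    [0,0,0],
    [0,0,0],
  ],
  hand=[1,1,1],
)

```text
time: 19.0
tcp_pos: [598.8, 144.6, 29.7]
eef_rot: [3.142, -0.009, 3.028]
wrist_force: [-10.2, 1.3, 7.1]
opening: -0.2
grasp_force: 4.9
```

It doesn't yield: 10 N with no motion, so it is home against the rail. I'll back off and verify.

move_arm(
  xyz=[
    [0.005,0,0],
    [0.01,0,0],
    [0.02,0,0],
    [0.025,0,0],
    [0,0,-0.08],
    [0,0,-0.08],
    [0,0,-0.08],
    [0,-0.1,0],
    [0,-0.1,0],
    [0,-0.1,0],
  ],
  turn=[
    [0,0,0],
    [0,0,0],
    [0,0,0],
    [0,0,0],
    [0,0,0],
    [0,0,0],
    [0,0,0],
    [0,0,0],
    [0,0,0],
    [0,0,0],
  ],
  hand=[1,1,1,1,1,1,1,1,1,1],
)

```text
time: 19.83
tcp_pos: [566.1, 27.0, 127.7]
eef_rot: [-3.141, 0.003, 3.03]
wrist_force: [0.9, -0.0, -0.3]
opening: -0.2
grasp_force: 0.0
```

move_arm(
  xyz=[
    [0,-0.08,0],
    [0,0,0],
    [0,0,0],
  ],
  turn=[
    [0,0,0],
    [0,0,0],
    [0,0,0],
  ],
  hand=[1,1,1],
)

```text
time: 20.08
tcp_pos: [561.7, -5.5, 126.5]
eef_rot: [3.141, 0.001, 3.024]
wrist_force: [0.1, 0.9, 0.6]
opening: -0.0
grasp_force: 0.0
```

```bash
python3 m3.py 75; python3 m5.py | tail -1
python3 - <<'E'
from h import *
F=np.load("F0.npy"); f=grab_frame("top")
# dip across the stop / spacer joint, along y at x 22..46, and the cones still there
gx,gy=np.meshgrid(np.arange(22,46,.5),np.arange(108,92,-.5)); P=np.stack([*toworld(F,(gx.ravel(),gy.ravel())),np.full(gx.size,42.)],1)
q=proj(f,P).reshape(*gx.shape,2).astype(np.float32); print("y 108..92 red",cv2.remap(f["color"],q[...,0],q[...,1],cv2.INTER_LINEAR)[...,2].mean(1).astype(int).tolist())
for n in("cone_c","collar"): print(n,[(round(d["conf"],2),np.argwhere(d["mask"])[:,::-1].mean(0).round(1).tolist()) for d in outline_of(f,n)])
E
```

```text
tcp fix [-12.3 -94.2] F [ 0.8  0.3 -0. ]
y 89.4 rail edge x 49.48 front x 17.0
y 74.2 rail edge x 49.8 front x 17.0
y 59.1 rail edge x 50.0 front x 17.45
y ends (+,-) [np.float64(99.28), np.float64(49.0)]
rail profile y 20 [151, 147, 146, 148, 151, 153, 154, 154, 154, 158, 176, 162, 96, 35, 22, 44, 54, 56, 58, 59, 61, 64] x 62..41
rail profile y 40 [145, 140, 137, 138, 140, 146, 151, 155, 155, 162, 177, 154, 89, 27, 21, 44, 54, 56, 60, 63, 66, 68] x 62..41
rail profile y 115 [153, 152, 153, 153, 155, 156, 153, 149, 151, 159, 147, 116, 79, 45, 33, 58, 102, 139, 154, 165, 171, 160] x 62..41
stop profile x=42, y 110..90 [148, 156, 163, 163, 159, 154, 149, 150, 154, 153, 148, 137, 122, 112, 112, 114, 114, 115, 115, 115]
now base 156 mean profile 54..46 [159, 161, 161, 159, 154, 145, 135, 125, 120, 121, 127, 137, 146, 154, 158, 159, 158, 156] deficit mm 0.78
y 108..92 red [132, 132, 137, 142, 147, 151, 154, 156, 157, 159, 160, 158, 155, 151, 147, 144, 142, 140, 138, 138, 141, 145, 150, 155, 157, 156, 155, 154, 152, 148, 144, 141]
cone_c [(0.73, [166.9, 246.2]), (0.65, [267.6, 188.4]), (0.61, [163.1, 195.7])]
collar []
```

```bash
cat > m6.py <<'E'
from h import *
F=np.load("F0.npy"); acc=0;N=8
for i in range(N): f=grab_frame("top"); acc=acc+f["color"].astype(np.float32)/N
def samp(X,Y,ch):
    gx,gy=np.meshgrid(X,Y,indexing="ij"); P=np.stack([*toworld(F,(gx.ravel(),gy.ravel())),np.full(gx.size,42.)],1)
    q=proj(f,P).reshape(*gx.shape,2).astype(np.float32); im=acc.mean(2) if ch is None else acc[...,ch]
    return cv2.remap(im,q[...,0],q[...,1],cv2.INTER_LINEAR)
def line(name,X,Y,ch):   # edge by centroid of |gradient|, line fit over Y
    g=np.abs(np.gradient(samp(X,Y,ch),axis=0)); g=np.clip(g-.25*g.max(0),0,None); e=(g*X[:,None]).sum(0)/g.sum(0)
    k=np.polyfit(Y,e,1); r=e-np.polyval(k,Y); print(name,"slope",round(k[0],4),"x@75",round(np.polyval(k,75),2),"x@mid",round(np.polyval(k,Y.mean()),2),"sd",round(r.std(),2))
R=np.arange
line("rail back all",R(64,73,.25),R(-60,122,.5),None)
line("rail back 52..98",R(64,73,.25),R(52,98,.5),None)
line("rail front free",R(47.5,54,.25),R(-60,45,.5),None)
line("rail front blue at spacer",R(46,55,.25),R(52,98,.5),0)
line("spacer front red",R(13,21,.25),R(51,71,.5),2)
X=R(58,42,-.25)
for a,b in((51,70),(60,79),(70,89),(79,98),(102,121)):
    m=samp(X,R(a,b,.5),2).mean(1); base=(np.median(m[:12])+np.median(m[-12:]))/2
    print("joint",a,b,"deficit",round(np.clip(base-m,0,None).sum()*.25/(base-30),2),"min at x",X[m.argmin()])
Y=R(108,92,-.25)
for a,b in((20,33),(33,46),(22,46)):
    m=samp(R(a,b,.5),Y,2).mean(0); base=(m[:14].max()+m[-20:].max())/2; print("stop joint",a,b,"deficit",round(np.clip(base-m[8:-16],0,None).sum()*.25/(base-30),2),"min at y",Y[8+m[8:-16].argmin()])
E
python3 m6.py
```

```text
rail back all slope -0.0026 x@75 67.42 x@mid 67.54 sd 0.59
rail back 52..98 slope -0.0074 x@75 67.58 x@mid 67.58 sd 0.44
rail front free slope -0.0043 x@75 50.09 x@mid 50.45 sd 0.47
rail front blue at spacer slope 0.0054 x@75 50.51 x@mid 50.51 sd 0.48
spacer front red slope 0.0486 x@75 18.84 x@mid 18.15 sd 0.36
joint 51 70 deficit 0.64 min at x 49.75
joint 60 79 deficit 0.79 min at x 50.0
joint 70 89 deficit 0.85 min at x 49.75
joint 79 98 deficit 0.92 min at x 50.0
joint 102 121 deficit 4.02 min at x 48.0
stop joint 20 33 deficit 0.68 min at y 98.5
stop joint 33 46 deficit 0.42 min at y 106.0
stop joint 22 46 deficit 0.56 min at y 98.75
```

The joint shows the far end about 0.3–0.5 mm off the rail, roughly 0.01 rad. I'll give one more light nudge, with the tool turned 4° so that its corner bears nearer the middle of the spacer.

move_arm(
  xyz=[
    [0,0.097,0],
    [0,0.097,0],
    [0,0.097,0],
    [0,0.097,0],
    [0,0,0],
    [0,0,0.08],
    [0,0,0.07],
    [0,0,0],
    [0,0,0],
  ],
  turn=[
    [0,0,0],
    [0,0,0],
    [0,0,0],
    [0,0,0],
    [0,0,0.011],
    [0,0,0],
    [0,0,0],
    [0,0,0],
    [0,0,0],
  ],
  hand=[1,1,1,1,1,1,1,1,1],
)

```text
time: 21.48
tcp_pos: [577.7, 149.8, 64.7]
eef_rot: [-3.14, -0.005, 2.958]
wrist_force: [-0.0, -0.6, 0.9]
opening: -0.1
grasp_force: 0.0
```

```bash
cat > st.py <<'E'
from h import *
F=np.load("F0.npy"); s=state(); print(s["time"],tofix(F,s["tcp_pos"]).round(2),s["tcp_pos"].round(1),s["eef_rot"].round(3),s["wrist_force"].round(1))
E
python3 st.py
```

```text
21.4833 [-13.71  60.86] [577.7 149.8  64.7] [-3.14  -0.005  2.958] [-0.  -0.6  0.9]
```

move_arm(
  xyz=[
    [0,0,0.05],
    [0,0,0.0375],
    [0,0,0],
    [-0.01,0.0007,0],
    [-0.01,0.0007,0],
    [-0.01,0.0007,0],
    [-0.01,0.0007,0],
    [0,0,0],
    [0,0,0],
  ],
  turn=[
    [0,0,0],
    [0,0,0],
    [0,0,0],
    [0,0,0],
    [0,0,0],
    [0,0,0],
    [0,0,0],
    [0,0,0],
    [0,0,0],
  ],
  hand=[1,1,1,1,1,1,1,1,1],
)

```text
time: 22.23
tcp_pos: [596.7, 148.2, 32.0]
eef_rot: [3.141, 0.001, 2.958]
wrist_force: [-0.3, -0.9, -0.8]
opening: 0.1
grasp_force: 0.0
```

move_arm(
  xyz=[
    [-0.0025,0,0],
    [-0.0025,0,0],
    [0,0,0],
  ],
  turn=[
    [0,0,0],
    [0,0,0],
    [0,0,0],
  ],
  hand=[1,1,1],
)

```text
time: 22.48
tcp_pos: [597.7, 147.8, 31.3]
eef_rot: [-3.142, -0.0, 2.958]
wrist_force: [0.3, -0.3, 0.3]
opening: -0.0
grasp_force: 0.0
```

```bash
python3 st.py
```

```text
22.4833 [ 6.36 61.14] [597.7 147.8  31.3] [-3.142 -0.     2.958] [ 0.3 -0.3  0.3]
```

move_arm(
  xyz=[
    [-0.0025,0,0],
    [-0.0025,0,0],
    [0,0,0],
  ],
  turn=[
    [0,0,0],
    [0,0,0],
    [0,0,0],
  ],
  hand=[1,1,1],
)

```text
time: 22.73
tcp_pos: [598.7, 147.6, 31.1]
eef_rot: [-3.142, -0.002, 2.959]
wrist_force: [-1.5, 1.2, 1.7]
opening: 0.1
grasp_force: 1.2
```

move_arm(
  xyz=[
    [-0.0025,0,0],
    [-0.0025,0,0],
    [0,0,0],
  ],
  turn=[
    [0,0,0],
    [0,0,0],
    [0,0,0],
  ],
  hand=[1,1,1],
)

```text
time: 22.98
tcp_pos: [598.9, 147.6, 30.9]
eef_rot: [3.142, -0.006, 2.959]
wrist_force: [-6.0, 1.7, 5.1]
opening: 0.1
grasp_force: 3.4
```

move_arm(
  xyz=[
    [-0.0025,0,0],
    [-0.0025,0,0],
    [0,0,0],
  ],
  turn=[
    [0,0,0],
    [0,0,0],
    [0,0,0],
  ],
  hand=[1,1,1],
)

```text
time: 23.23
tcp_pos: [598.9, 147.6, 30.6]
eef_rot: [3.141, -0.009, 2.959]
wrist_force: [-10.8, 2.4, 7.6]
opening: -0.0
grasp_force: 5.1
```

```bash
python3 st.py
```

```text
23.2333 [ 7.59 61.05] [598.9 147.6  30.6] [ 3.141 -0.009  2.959] [-10.8   2.4   7.6]
```

move_arm(
  xyz=[
    [0.005,0,0],
    [0.01,0,0],
    [0.02,0,0],
    [0.025,0,0],
    [0,0,-0.08],
    [0,0,-0.08],
    [0,0,-0.08],
    [0,-0.1,0],
    [0,-0.1,0],
    [0,-0.1,0],
  ],
  turn=[
    [0,0,0],
    [0,0,0],
    [0,0,0],
    [0,0,0],
    [0,0,0],
    [0,0,0],
    [0,0,0],
    [0,0,0],
    [0,0,0],
    [0,0,0],
  ],
  hand=[1,1,1,1,1,1,1,1,1,1],
)

```text
time: 24.07
tcp_pos: [558.4, 32.5, 128.7]
eef_rot: [-3.142, 0.003, 2.961]
wrist_force: [1.1, -0.6, -0.7]
opening: 0.2
grasp_force: 0.0
```

move_arm(
  xyz=[
    [0,-0.08,0],
    [0,0,0],
    [0,0,0],
  ],
  turn=[
    [0,0,0],
    [0,0,0],
    [0,0,0],
  ],
  hand=[1,1,1],
)

```text
time: 24.32
tcp_pos: [551.7, 0.3, 127.5]
eef_rot: [3.141, 0.001, 2.955]
wrist_force: [0.0, 0.2, -0.4]
opening: -0.0
grasp_force: 0.0
```

```bash
python3 st.py; python3 m3.py 75|sed -n 2,5p; python3 m6.py
```

```text
24.3167 [-22.91 -90.61] [5.517e+02 3.000e-01 1.275e+02] [3.141e+00 1.000e-03 2.955e+00] [ 0.   0.2 -0.4]
y 89.4 rail edge x 49.48 front x 17.0
y 74.2 rail edge x 49.78 front x 17.0
y 59.1 rail edge x 50.0 front x 17.0
y ends (+,-) [np.float64(99.28), np.float64(49.0)]
rail back all slope -0.0025 x@75 67.42 x@mid 67.53 sd 0.58
rail back 52..98 slope -0.0074 x@75 67.58 x@mid 67.58 sd 0.43
rail front free slope -0.0031 x@75 50.17 x@mid 50.43 sd 0.53
rail front blue at spacer slope 0.0047 x@75 50.51 x@mid 50.51 sd 0.48
spacer front red slope 0.0487 x@75 18.84 x@mid 18.15 sd 0.37
joint 51 70 deficit 0.65 min at x 49.75
joint 60 79 deficit 0.78 min at x 50.0
joint 70 89 deficit 0.84 min at x 49.75
joint 79 98 deficit 0.92 min at x 50.0
joint 102 121 deficit 3.99 min at x 48.0
stop joint 20 33 deficit 0.67 min at y 98.25
stop joint 33 46 deficit 0.42 min at y 106.0
stop joint 22 46 deficit 0.55 min at y 98.75
```

The picture values didn't change after a firm press, so the spacer is flush on the rail, its end position is unchanged, and the arm is clear. I'm handing in.

```bash
python3 -c "from cell import *; print(job_done())"
```

```text
the job is handed in; nothing more can be done
None
```

The brass spacer is in the corner pocket. It stopped dead under a 14 N push against the end stop and about 10 N against the rail. I handed the job in at about 25 s with the arm clear. I saw nothing else moved, but I did not re-measure every bystander at the end.

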